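Hang the manifold collar on its two locating pins

ROBOT

A 7-joint arm with a two-finger parallel gripper is mounted at the origin on the work surface. World frame = base frame: x ahead of the robot, y to its left, z up, the work surface at z = 0. Lengths are in m, angles in rad, forces in N, time in s.
With the tool pointing down it reaches from about 0.35 to 0.9 m from the base axis. Payload 8.1 kg.
Tool frame: the origin (TCP) lies at the very end of the fingers, on their centre line; the grasp point (between the pads) lies 19 mm behind it; x points along the fingers, y is the direction in which the jaws open and shut, and the axes are right-handed (so a half turn about x gives the same grasp; the last joint's range is limited). The gripper opens to 92 mm and grips with 3 to 60 N. Pads are 19 mm wide; open, the fingers measure 130 mm over their backs; the gripper's body (75 mm by 190 mm) begins 47 mm behind the grasp point.
Start: joints at [1.056, 0.434, 0.025, 1.573, -0.012, 1.134, -0.075], TCP at [0.25, -0.573, 0.227] pointing down, gripper open.
Joint ranges: [-2.62, 2.62], [-0.44, 2.09], [-1.27, 1.32], [0.08, 2.57], [-1.32, 4.46], [0.12, 2], [-2.74, 2.74]. Speed limits (rad/s): [2.22, 2.22, 3.01, 3.01, 3.14, 3.14, 3.14].

INTERFACE

Orientations are given as a rotation vector (axis times angle).
In Python, from cell import arm gives the robot as it stands.
- The arm moves only by the tool servo_tool, never from a script. Its argument "plan" is a list of rows, each a list of 2 entries, a list of its own where there are three numbers: the shift along the world's x, y, z in cm, then the turn, a rotation vector about the world's x, y, z in degrees. A call has 1 to 12 rows; each row is the pose to reach, as a shift and turn from the pose measured when the call began; what a row does not reach only later rows make up. A row lasts 1/10 s, in which the tool goes at most 50 mm and 8.59 degrees, less where a joint would pass 70% of its speed; a pose out of reach is approached as far as the arm can. A call with a gripper value outside its range is refused whole. "grip" is the opening, from 0 (shut) to 1 (fully open), set as the call begins (left out, the last holds). The fingers move at their own pace and stop on an object; "squeeze" is the grip in N (left out, the last holds). Time passes only in rows, so rows that repeat a pose let the fingers close. It gives the time, the measured TCP pose, the force and the opening at its end, in the units of the state.
- arm.observe(): the state, without advancing time (a new reading comes with each control period).
- arm.get_image(name): name is "scene" or "top" or "wrist"; returns a dict with "frame" (400x640x3 uint8, blue, green, red), "fx", "fy", "cx", "cy" (pixels), "D" ([k1, k2, p1, p2, k3] as OpenCV has them; the pictures are not rectified), "position" and "rotation" of the camera in the world. Camera axes: x right, y down, z forward; pixel columns grow to the right and rows downward; lengths in m; the calibration is good to about 2 mm. A picture is of the moment at which its call begins. There is no depth.
- arm.sign_off(): hands the job in, once; it reports no verdict.
Trained networks look in a picture, given as the dict that the camera call returned (one of the last four; its "shot" number tells which), for a name from the list of things; names that differ only in an ending like _2 or _b are one class to them, and where a whole thing is asked for, a point or a joint stands for the part that bears it (a point fixed in the world has none). Each returns a list of dicts, best first, with "score" (0 to 1); they miss things now and then, are a little off and sometimes report something else, mostly with a low value. They report only what shows in the picture. A call takes as long as a camera call.
- arm.search_frame(picture, query): "at" ([column, row] in pixels, amid what is visible of it).
- arm.trace(picture, query): "pixels" (400x640 bool, what is visible of it) and "at" ([column, row] in pixels, amid what is visible of it).
The state is a dict: "clock": time; "joints": joint angles; "dq": joint speeds; "joint_efforts": joint torques, N m; "position": TCP position; "ee_rot": TCP orientation; "force": force on the tool from outside, world axes, zero at the start; "ft_torque": the same for the moment, N m; "width": opening from 0.0 (shut) to 1.0 (fully open).
Only numpy, scipy, OpenCV 4.12 (cv2) and the standard library are available. Lean on these libraries where they do the work, as an engineer would, in place of code of your own. Each camera call takes 0.05 s, during which the arm holds its last target.

TASK

The collection plate is already in the vacuum manifold, so fit the collar next: pick the loose grey collar frame up from the bench, line up both holes over the two pins of the white base (large hole over the thick pin, small hole over the thin pin), and lower it level over both pins together. Keep hold of it until it is fully down on the rim all round, then let go and back away. Leave the other things on the bench where they are.

Things in the scene. Friction and masses are not known exactly. Their poses are not given: they have to be found in the camera images.
- collar: Loose grey plastic frame, about 0.28 kg, lying flat, less than 50 degrees off the heading it must end in: 120 (x) x 190 (y) x 24 mm thick. Window 76 x 116 mm, so its long bars (along y, centred at x = +-49 mm) are 22 mm wide, end bars 37 mm; grip it across a long bar, a finger in the window. 3 mm ridge on top. Round holes right through two diagonal corners. Origin: centre of the underside; z up.
- manifold: Vacuum manifold base, fixed: white trough 142 (x) x 212 (y) mm (foot 152 x 222), flat rim 75 mm above the bench, two steel pins up from the rim at diagonal corners. The collection plate inside lies 13 mm below the rim. Gauge, knob, nipple stick out 40 mm at -x below the rim. Origin: centre of the underside; z up. With the collar fitted both bodies' x and y axes coincide, collar underside on the rim.
- large_hole (a point): Centre of the collar's large hole, at the collar's underside: 17 mm across, 24 mm deep, right through, at collar x = -44, y = +78 mm. Axes as the collar's.
- small_hole (a point): Centre of the collar's small hole, at the collar's underside: 11 mm across, 24 mm deep, right through, at collar x = +44, y = -78 mm. Axes as the collar's.
- thick_pin (a point): Foot of the thick pin, on its axis at rim height (75 mm above the bench), at manifold x = -44, y = +78 mm. 14 mm across, 20 mm tall; its top 8 mm tapers to a 4.7 mm tip.
- thin_pin (a point): Foot of the thin pin, on its axis at rim height (75 mm above the bench), at manifold x = +44, y = -78 mm. 8 mm across, 20 mm tall; its top 8 mm tapers to a 2.7 mm tip.
- filter_plate: Bystander: white 24-well filter plate, 86 x 128 x 30 mm, lying on the bench beyond the work. Origin: centre of its underside.
- tip_rack: Bystander: blue-grey box of pipette tips, 84 x 122 x 58 mm, beyond the work. Origin: centre of its underside.
- reagent_bottle: Bystander: white plastic bottle with a cap, 64 mm across, 145 mm tall, to the left. Origin: centre of its underside.
- tube_rack: Bystander: grey rack with capped microtubes, 70 x 110 x 41 mm, to the right. Origin: centre of its underside.

How it is judged:
By the outcome, as a careful person would: the job done as asked, in the order asked, and still so for the second after the job is handed in, with the robot touching nothing.
It also fails if it takes over 51 s, if anything falls off the work surface, if the arm or the gripper's body presses on something with over 40 N, if the wrist force passes 120 N, or if a joint passes its speed limit or range.

## Working session

There is one attempt and no reset: what is moved stays moved. The work goes in short steps, Python scripts to look and compute and a tool call to move; the robot and the scene stay as the last step left them, time stands still between calls to the robot, and variables do not carry over. Pictures are saved under pics/ and viewed, and the job is handed in when it is done.

Besides the shell and the picture viewer there is one more tool, called by a JSON object that holds its "api" and its "payload", one argument or row to a line. servo_tool: Moves the arm, as the interface text tells. Its arguments: {"type":"object","properties":{"plan":{"type":"array","items":{"type":"array"}},"grip":{"type":"number"},"squeeze":{"type":"number"}},"required":["plan"]}

```bash
mkdir -p pics; ls
python3 - <<'E'
from cell import arm
import cv2,pickle
print(arm.observe())
d={}
for n in ["scene","top","wrist"]:
    p=arm.get_image(n); cv2.imwrite(f"pics/a_{n}.png",p["frame"]); d[n]=p
    print(n,{k:v for k,v in p.items() if k!="frame"})
for n in ["scene","top"]:
    for q in ["collar","manifold","large_hole","small_hole","thick_pin","thin_pin"]:
        print(n,q,[(r["at"],round(r["score"],2)) for r in arm.search_frame(d[n],q)][:3])
pickle.dump(d,open("a.pkl","wb"))
E
```

```text
pics
{'clock': 0.0, 'joints': array([ 1.05639551,  0.43523347,  0.02498613,  1.57412359, -0.01158942,
        1.13398583, -0.07510931]), 'dq': array([-0.00071471, -0.00058071,  0.0003188 ,  0.00072922, -0.00038144,
       -0.00107557, -0.00037979]), 'joint_efforts': array([ 4.49948652e-05, -6.67840862e+01,  9.84716713e-01, -3.14462793e+01,
       -6.07933220e-02,  4.27817472e-02,  1.87264268e-04]), 'position': array([ 0.24988957, -0.57229986,  0.22592837]), 'ee_rot': array([ 1.99480241,  0.41820773, -1.99578878]), 'force': array([ 0.18553546, -0.12136852, -0.05481016]), 'ft_torque': array([ 0.00146273, -0.00449216,  0.01759757]), 'width': 0.9947154226401959}
scene {'fx': 372.64778037819053, 'fy': 372.64778037819053, 'cx': 320.40815393232003, 'cy': 195.49948129686075, 'D': array([-0.02140233,  0.        ,  0.        ,  0.        ,  0.        ]), 'position': array([ 1.248079  , -0.22311086,  0.9827948 ]), 'rotation': array([-2.10404373, -1.49586775,  0.49983262]), 'shot': 1}
top {'fx': 384.4580095735804, 'fy': 384.4580095735804, 'cx': 322.63978757347525, 'cy': 200.13813209979608, 'D': 
[... 300 characters left out ...]
7543078963157, 'D': array([-0.02553457,  0.        ,  0.        ,  0.        ,  0.        ]), 'position': array([ 0.32546648, -0.54017439,  0.3844631 ]), 'rotation': array([ 2.40629057, -1.5757942 , -0.24423787]), 'shot': 3}
scene collar [([377.6, 165.0], 0.89)]
scene manifold [([245.9, 185.5], 0.71)]
scene large_hole [([375.0, 164.0], 0.73)]
scene small_hole [([374.5, 165.3], 0.78)]
scene thick_pin [([245.6, 188.9], 0.91)]
scene thin_pin [([241.9, 187.3], 0.56)]
top collar []
top manifold [([392.2, 236.8], 0.89)]
top large_hole [([251.9, 210.8], 0.93)]
top small_hole [([258.3, 232.1], 0.86)]
top thick_pin [([388.9, 238.2], 0.71), ([191.8, 207.0], 0.58)]
top thin_pin [([391.9, 238.0], 0.89)]
```

View pics/a_scene.png

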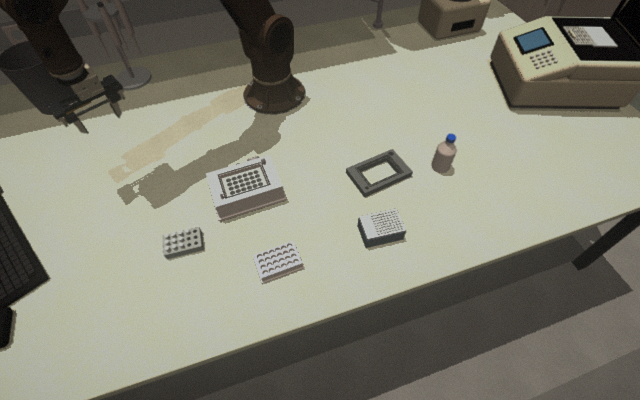

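View pics/a_top.png

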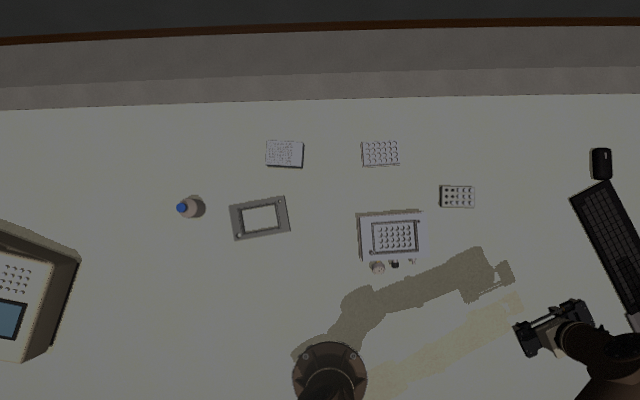

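Run:
```python
import cv2,pickle
d=pickle.load(open("a.pkl","rb"))
cv2.imwrite("pics/top_crop.png",cv2.resize(d["top"]["frame"][140:300,200:460],None,fx=3,fy=3,interpolation=cv2.INTER_CUBIC))
```

```text
(no output)
```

View pics/top_crop.png

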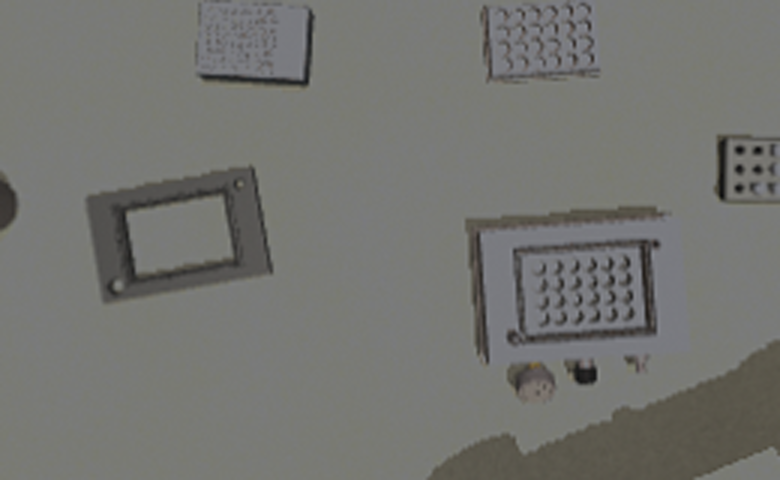

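The top view shows the collar around (259,217), its large hole at (239,236) and small hole at (280,201). The manifold is near (392,237), with its thick pin at (372,252) and thin pin at (418,221). Next I'll compute poses from these.

```bash
cat > h.py <<'E'
import numpy as np,cv2
from scipy.spatial.transform import Rotation as R
def ray(p,uv):
    K=np.array([[p["fx"],0,p["cx"]],[0,p["fy"],p["cy"]],[0,0,1]])
    q=cv2.undistortPoints(np.array([[uv]],float),K,p["D"])[0,0]
    return R.from_rotvec(p["rotation"]).apply([q[0],q[1],1])
def onz(p,uv,z):
    r=ray(p,uv);c=np.array(p["position"]);return c+r*(z-c[2])/r[2]
def proj(p,X):
    K=np.array([[p["fx"],0,p["cx"]],[0,p["fy"],p["cy"]],[0,0,1]])
    Rc=R.from_rotvec(p["rotation"]).inv()
    Xc=Rc.apply(np.atleast_2d(X)-p["position"])
    return cv2.projectPoints(Xc,np.zeros(3),np.zeros(3),K,p["D"])[0][:,0]
def pose2(L,S):  # from large & small points -> centre, yaw
    v=np.array(S)[:2]-np.array(L)[:2]
    return (np.array(L)[:2]+np.array(S)[:2])/2, np.degrees(np.arctan2(v[1],v[0])-np.arctan2(-156,88)), np.hypot(*v)
E
python3 - <<'E'
from h import *
import pickle
from cell import arm
d=pickle.load(open("a.pkl","rb"));p=d["top"]
L=onz(p,(238.7,235.7),.024);S=onz(p,(279.7,201.3),.024);print(L,S,pose2(L,S),"len should",np.hypot(.088,.156))
T=onz(p,(371.7,252.3),.090);t=onz(p,(418.3,221),.090);print(T,t,pose2(T,t))
o=arm.observe();print(R.from_rotvec(o["ee_rot"]).as_matrix().round(3))
for b in["scene"]:
  for q in["reagent_bottle"]:print(q)
for uv in [(188,208)]:print(onz(p,uv,.14))
E
```

```text
[0.48282558 0.29046434 0.024     ] [0.5948266  0.15130986 0.024     ] (array([0.53882609, 0.2208871 ]), np.float64(9.402025039472445), np.float64(0.17862866119854828)) len should 0.1791089054179049
[ 0.42660427 -0.14379474  0.09      ] [ 0.52149521 -0.29198397  0.09      ] (array([ 0.47404974, -0.21788935]), np.float64(3.205455725920103), np.float64(0.17596686662301733))
[[ 0.     0.4   -0.916]
 [-0.    -0.916 -0.4  ]
 [-1.     0.     0.   ]]
reagent_bottle
[0.57556108 0.41775014 0.14      ]
```

{"api": "servo_tool", "payload": {
  "plan": [
    [[22, 27, 4], [0, 0, 69.6]],
    [[22, 27, 4], [0, 0, 69.6]],
    [[22, 27, 4], [0, 0, 69.6]],
    [[22, 27, 4], [0, 0, 69.6]],
    [[22, 27, 4], [0, 0, 69.6]],
    [[22, 27, 4], [0, 0, 69.6]],
    [[22, 27, 4], [0, 0, 69.6]],
    [[22, 27, 4], [0, 0, 69.6]],
    [[22, 27, 4], [0, 0, 69.6]],
    [[22, 27, 4], [0, 0, 69.6]],
    [[22, 27, 4], [0, 0, 69.6]],
    [[22, 27, 4], [0, 0, 69.6]]
  ]
}}

```text
clock: 1.95
position: [0.4693, -0.3039, 0.2666]
ee_rot: [1.171, 1.233, -1.172]
force: [1.0, -0.3, 0.5]
width: 1.001
```

Run:
```python
from cell import arm
import cv2,pickle
o=arm.observe();print(o["clock"],o["position"],o["ee_rot"],o["joints"])
p=arm.get_image("wrist");cv2.imwrite("pics/b.png",p["frame"]);pickle.dump(p,open("b.pkl","wb"));print(p["position"],p["rotation"])
```

```text
1.95 [ 0.46929757 -0.30391765  0.26659714] [ 1.17104874  1.23316149 -1.17180197] [ 0.73712251  0.32362184 -0.34207357  1.65551677  0.11588322  1.18270456
  0.41870828]
[ 0.46587714 -0.22268794  0.42502997] [2.83513093 0.07191657 0.00953125]
```

View pics/b.png

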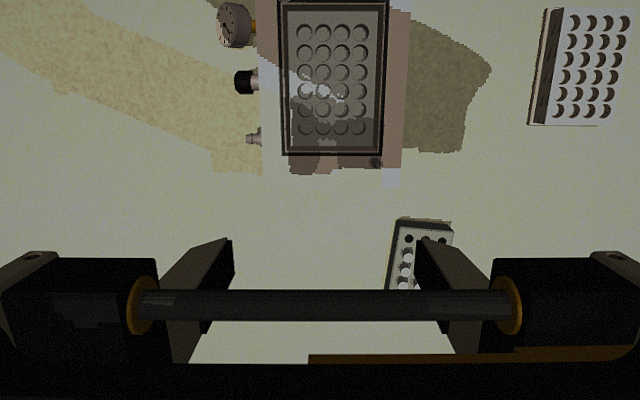

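The wrist view shows the manifold with its far end cut off. The thin pin is near (376,162). I'll back off along -y to bring the whole manifold into view.

{"api": "servo_tool", "payload": {
  "plan": [
    [[0, -5, 2], [0, 0, 0]],
    [[0, -10, 4], [0, 0, 0]],
    [[0, -10, 4], [0, 0, 0]],
    [[0, -10, 4], [0, 0, 0]],
    [[0, -10, 4], [0, 0, 0]]
  ]
}}

```text
clock: 2.5
position: [0.4695, -0.4026, 0.306]
ee_rot: [1.171, 1.235, -1.171]
force: [-0.4, 0.0, 0.6]
width: 1.0
```

Run:
```python
from cell import arm
import cv2,pickle
p=arm.get_image("wrist");cv2.imwrite("pics/c.png",p["frame"]);pickle.dump(p,open("c.pkl","wb"));print(p["position"],p["rotation"])
cv2.imwrite("pics/c2.png",cv2.resize(p["frame"][20:220,200:460],None,fx=3,fy=3,interpolation=cv2.INTER_CUBIC))
```

```text
[ 0.46602283 -0.32155799  0.46458459] [2.83652155 0.07319793 0.00940194]
```

View pics/c2.png

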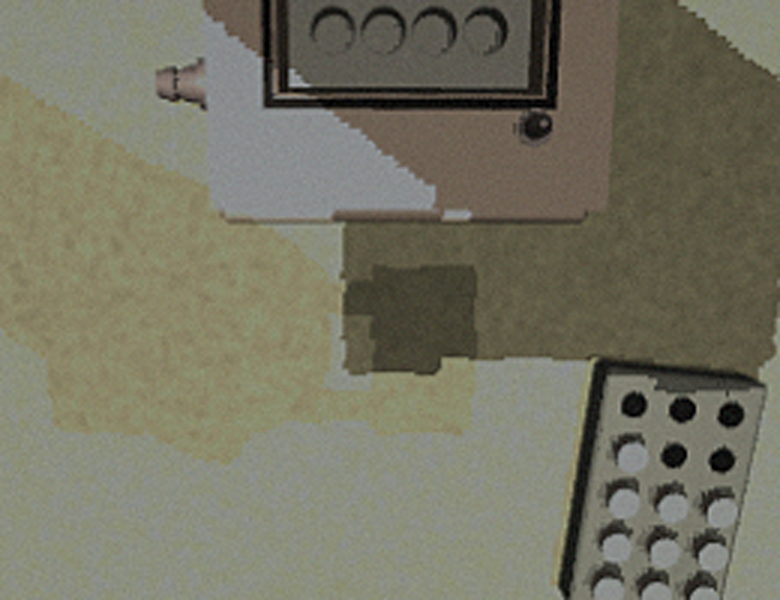

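I moved the wrong way: the camera sits on the +y side and looks back at the gripper. So I'll move +y.

{"api": "servo_tool", "payload": {
  "plan": [
    [[0, 5, 0], [0, 0, 0]],
    [[0, 10, 0], [0, 0, 0]],
    [[0, 15, 0], [0, 0, 0]],
    [[0, 20, 0], [0, 0, 0]],
    [[0, 20, 0], [0, 0, 0]],
    [[0, 20, 0], [0, 0, 0]],
    [[0, 20, 0], [0, 0, 0]]
  ]
}}

```text
clock: 3.25
position: [0.4693, -0.2025, 0.3059]
ee_rot: [1.17, 1.235, -1.171]
force: [-0.1, -0.3, 0.6]
width: 0.998
```

Run:
```python
from cell import arm
import cv2,pickle
p=arm.get_image("wrist");cv2.imwrite("pics/d.png",p["frame"]);pickle.dump(p,open("d.pkl","wb"));print(p["position"],p["rotation"])
cv2.imwrite("pics/d2.png",cv2.resize(p["frame"][40:240,190:450],None,fx=3,fy=3,interpolation=cv2.INTER_CUBIC))
```

```text
[ 0.46585947 -0.12137208  0.46441275] [2.8360155  0.074719   0.00885542]
```

View pics/d2.png

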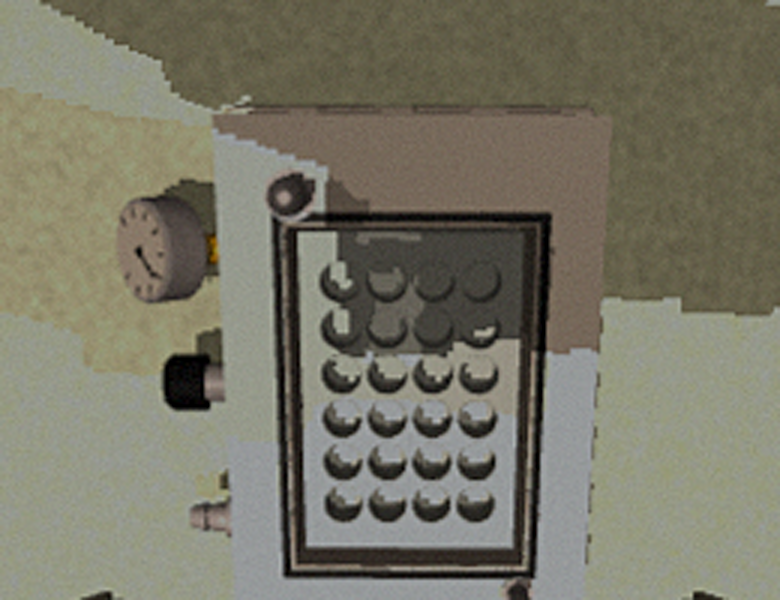

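The view now shows the thick pin near crop (290,195), the thin pin near (518,590), and the rim corners. I'll overlay the model and fit the pose.

```bash
cat >> h.py <<'E'
def rig(pose,P):
    x,y,a=pose;c,s=np.cos(a),np.sin(a);P=np.atleast_2d(P).astype(float)
    return np.c_[x+c*P[:,0]-s*P[:,1],y+s*P[:,0]+c*P[:,1],P[:,2]]
def circ(cx,cy,z,r,n=48):
    t=np.linspace(0,2*np.pi,n);return np.c_[cx+r*np.cos(t),cy+r*np.sin(t),0*t+z]
def rect(hx,hy,z,n=40):
    c=np.array([[-hx,-hy],[hx,-hy],[hx,hy],[-hx,hy],[-hx,-hy]]);u=np.linspace(0,4,4*n+1)
    return np.c_[np.interp(u,range(5),c[:,0]),np.interp(u,range(5),c[:,1]),0*u+z]
MAN=[rect(.071,.106,.075),circ(-.044,.078,.075,.007),circ(-.044,.078,.087,.007),circ(-.044,.078,.095,.00235),circ(.044,-.078,.075,.004),circ(.044,-.078,.087,.004),circ(.044,-.078,.095,.00135)]
def COL(z): return [rect(.060,.095,z+.024),rect(.060,.095,z),rect(.038,.058,z+.024),circ(-.044,.078,z+.024,.0085),circ(.044,-.078,z+.024,.0055),circ(-.044,.078,z,.0085),circ(.044,-.078,z,.0055)]
def draw(p,pose,model,fn,box,f=3):
    x0,y0,x1,y1=box;im=cv2.resize(p["frame"][y0:y1,x0:x1],None,fx=f,fy=f,interpolation=cv2.INTER_CUBIC)
    for i,m in enumerate(model):
        q=proj(p,rig(pose,m));q=((q+.5-[x0,y0])*f-.5)
        cv2.polylines(im,[np.round(q*16).astype(np.int32)],False,[(0,0,255),(0,255,0),(255,0,0),(0,255,255),(255,255,0),(255,0,255),(0,128,255)][i%7],1,cv2.LINE_AA,4)
    cv2.imwrite(fn,im)
E
python3 - <<'E'
from h import *
import pickle
p=pickle.load(open("d.pkl","rb"))
g=lambda u,v:(190+(u+.5)/3-.5,40+(v+.5)/3-.5)
for n,uv in [("TL",(214,116)),("TR",(610,116))]: print(n,onz(p,g(*uv),.075))
T=onz(p,g(288,198),.085);t=onz(p,g(520,588),.085);print(pose2(T,t))
draw(p,(.474,-.218,np.radians(3.2)),MAN,"pics/d3.png",(190,60,450,260))
E
```

```text
TL [ 0.39777274 -0.11505167  0.075     ]
TR [ 0.53825933 -0.10766752  0.075     ]
(array([ 0.47308666, -0.21398586]), np.float64(3.746193942024026), np.float64(0.17314144124228736))
```

View pics/d3.png

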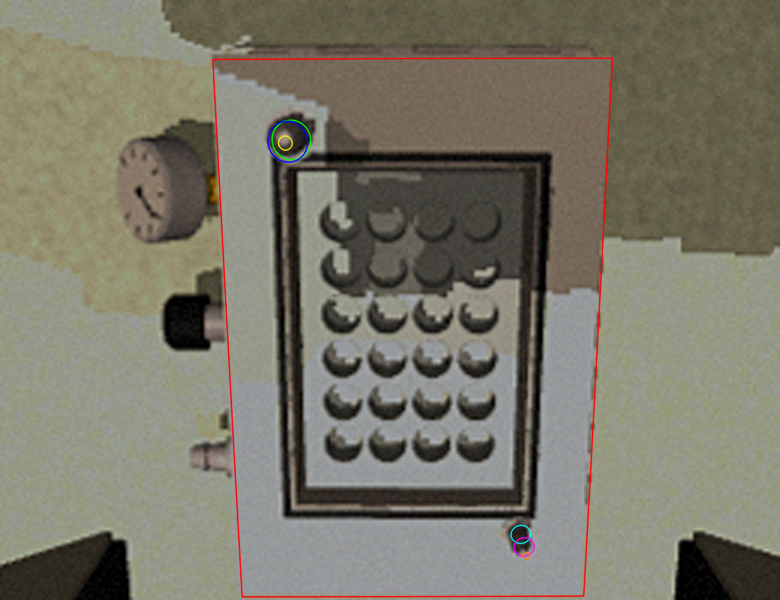

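Run:
```python
from h import *
import pickle
p=pickle.load(open("d.pkl","rb"))
for j,po in enumerate([(.4735,-.2165,np.radians(3.3))]):
    draw(p,po,MAN,"pics/t1.png",(260,70,320,130),6);draw(p,po,MAN,"pics/t2.png",(330,210,390,270),6)
    draw(p,po,[],"pics/t3.png",(260,70,320,130),6);draw(p,po,[],"pics/t4.png",(330,210,390,270),6)
    a=[cv2.imread(f"pics/t{i}.png") for i in (1,2,3,4)]
    cv2.imwrite("pics/e.png",cv2.resize(np.vstack([np.hstack(a[:2]),np.hstack(a[2:])]),(600,600)))
```

```text
(no output)
```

View pics/e.png

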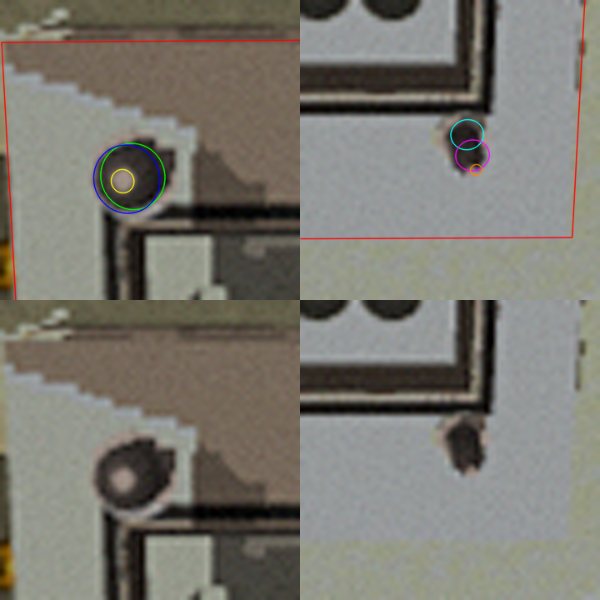

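Manifold fit: about (0.473, -0.217), yaw about 3.0°. The thick pin's tip overlay matches, and the thin pin is within about 1 mm. Next I'll look at the collar the same way.

{"api": "servo_tool", "payload": {
  "plan": [
    [[0.6, 4.5, 0], [0, 0, 1]],
    [[1.3, 9, 0], [0, 0, 2]],
    [[2, 14, 0], [0, 0, 3]],
    [[2.6, 19, 0], [0, 0, 4]],
    [[3.3, 24, 0], [0, 0, 5]],
    [[4, 29, 0], [0, 0, 6]],
    [[4.7, 34, 0], [0, 0, 6.2]],
    [[5.4, 39, 0], [0, 0, 6.2]],
    [[6, 44, 0], [0, 0, 6.2]],
    [[6, 44, 0], [0, 0, 6.2]],
    [[6, 44, 0], [0, 0, 6.2]],
    [[6, 44, 0], [0, 0, 6.2]]
  ]
}}

```text
clock: 4.5
position: [0.5301, 0.235, 0.3052]
ee_rot: [1.091, 1.281, -1.094]
force: [0.2, -0.8, 0.4]
width: 0.999
```

Run:
```python
from cell import arm
from h import *
import cv2,pickle
p=arm.get_image("wrist");pickle.dump(p,open("f.pkl","wb"));print(p["position"],p["rotation"],arm.observe()["joints"])
draw(p,(.539,.221,np.radians(9.4)),COL(0),"pics/f.png",(190,60,450,260))
```

```text
[0.51831877 0.31532575 0.46364554] [2.82789381 0.22277199 0.0302883 ] [-0.06821769  0.37881099 -0.62002041  1.52592631  0.22361053  1.31040716
 -0.55596214]
```

View pics/f.png

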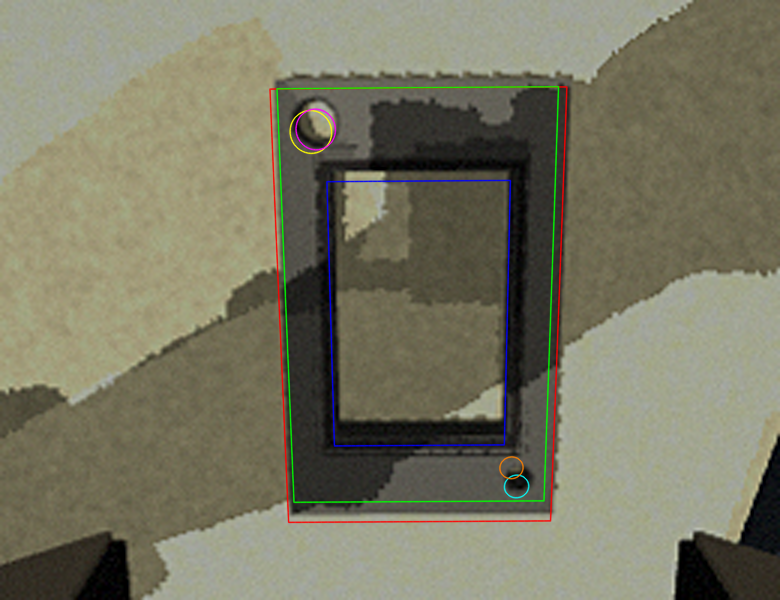

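Run:
```python
from h import *
import pickle
p=pickle.load(open("f.pkl","rb"))
draw(p,(.5407,.2247,np.radians(9.4)),COL(0),"pics/f2.png",(260,70,400,240),4)
im=cv2.imread("pics/f2.png");cv2.imwrite("pics/f2.png",im[:600])
```

```text
(no output)
```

View pics/f2.png

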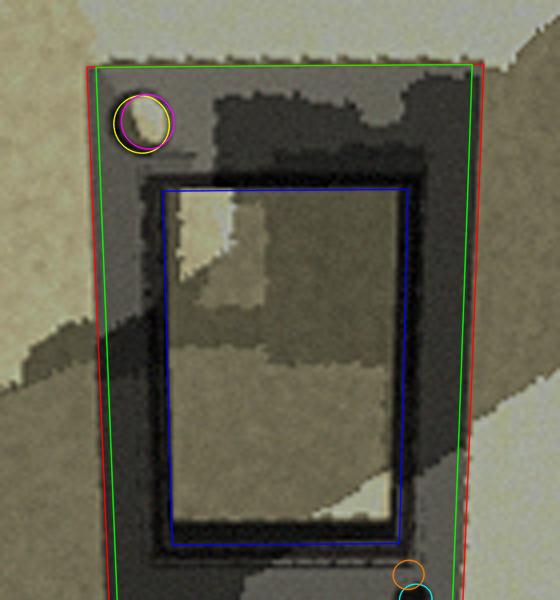

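Collar: about (0.541, 0.2255), yaw 9.3°. I'll grip the -x long bar, which puts the large hole under the wrist camera for the fit. First move is to TCP (0.4926, 0.2176).

{"api": "servo_tool", "payload": {
  "plan": [
    [[-1.5, -0.7, -5], [0, 0, 0]],
    [[-3, -1.4, -10], [0, 0, 0]],
    [[-3.75, -1.75, -15], [0, 0, 0]],
    [[-3.75, -1.75, -20], [0, 0, 0]],
    [[-3.75, -1.75, -24], [0, 0, 0]],
    [[-3.75, -1.75, -25], [0, 0, 0]],
    [[-3.75, -1.75, -25], [0, 0, 0]],
    [[-3.75, -1.75, -25], [0, 0, 0]]
  ]
}}

```text
clock: 5.35
position: [0.4941, 0.2174, 0.0575]
ee_rot: [1.095, 1.279, -1.093]
force: [0.8, 0.3, 0.5]
width: 0.997
```

Run:
```python
from cell import arm
from h import *
import cv2,pickle
p=arm.get_image("wrist");pickle.dump(p,open("g.pkl","wb"));print(R.from_rotvec(arm.observe()["ee_rot"]).as_matrix().round(4))
draw(p,(.541,.2255,np.radians(9.3)),COL(0),"pics/g.png",(0,0,640,400),1.25)
```

```text
[[ 1.700e-03  9.879e-01  1.553e-01]
 [ 1.100e-03  1.553e-01 -9.879e-01]
 [-1.000e+00  1.900e-03 -8.000e-04]]
```

View pics/g.png

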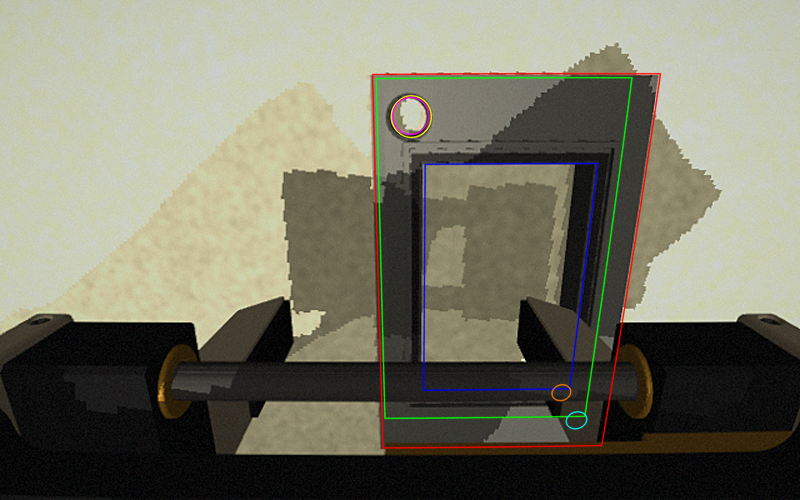

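Overlay agrees within about 1 px (large hole at (410,117)), and the bar sits between the fingers. Descending.

{"api": "servo_tool", "payload": {
  "plan": [
    [[-0.15, 0, -2], [0, 0, 0.4]],
    [[-0.15, 0, -4], [0, 0, 0.4]],
    [[-0.15, 0, -5], [0, 0, 0.4]],
    [[-0.15, 0, -5.25], [0, 0, 0.4]],
    [[-0.15, 0, -5.25], [0, 0, 0.4]],
    [[-0.15, 0, -5.25], [0, 0, 0.4]]
  ]
}}

```text
clock: 6.0
position: [0.4935, 0.2181, 0.0064]
ee_rot: [1.091, 1.281, -1.085]
force: [0.1, 0.8, 0.0]
width: 0.994
```

{"api": "servo_tool", "payload": {
  "plan": [
    [[0, 0, -0.15], [0, 0, 0]],
    [[0, 0, -0.15], [0, 0, 0]],
    [[0, 0, -0.15], [0, 0, 0]],
    [[0, 0, -0.15], [0, 0, 0]],
    [[0, 0, -0.15], [0, 0, 0]],
    [[0, 0, -0.15], [0, 0, 0]],
    [[0, 0, -0.15], [0, 0, 0]],
    [[0, 0, -0.15], [0, 0, 0]],
    [[0, 0, -0.15], [0, 0, 0]],
    [[0, 0, -0.15], [0, 0, 0]]
  ],
  "grip": 0.05,
  "squeeze": 45
}}

```text
clock: 7.0
position: [0.4932, 0.218, 0.0048]
ee_rot: [1.091, 1.281, -1.086]
force: [-1.7, -0.9, 0.2]
width: 0.231
```

{"api": "servo_tool", "payload": {
  "plan": [
    [[0, 0, 0.5], [0, 0, 0]],
    [[0, 0, 1.5], [0, 0, 0]],
    [[0, 0, 3], [0, 0, 0]],
    [[0, 0, 5], [0, 0, 0]],
    [[0, 0, 8], [0, 0, 0]],
    [[0, 0, 11], [0, 0, 0]],
    [[0, 0, 14], [0, 0, 0]],
    [[0, 0, 16], [0, 0, 0]],
    [[0, 0, 16], [0, 0, 0]],
    [[0, 0, 16], [0, 0, 0]]
  ]
}}

```text
clock: 8.0
position: [0.4932, 0.2178, 0.1653]
ee_rot: [1.091, 1.28, -1.085]
force: [0.4, 0.4, -3.6]
width: 0.235
```

Run:
```python
from cell import arm
from h import *
import cv2,pickle
p=arm.get_image("wrist");s=arm.get_image("scene");pickle.dump((p,s),open("h.pkl","wb"));o=arm.observe();print(o["position"],R.from_rotvec(o["ee_rot"]).as_matrix().round(4))
cv2.imwrite("pics/h.png",p["frame"])
cv2.imwrite("pics/h_s.png",cv2.resize(s["frame"][60:220,280:480],None,fx=3,fy=3))
```

```text
[0.49249687 0.21742287 0.16388457] [[ 1.100e-03  9.868e-01  1.622e-01]
 [ 5.000e-04  1.622e-01 -9.868e-01]
 [-1.000e+00  1.200e-03 -3.000e-04]]
```

View pics/h.png

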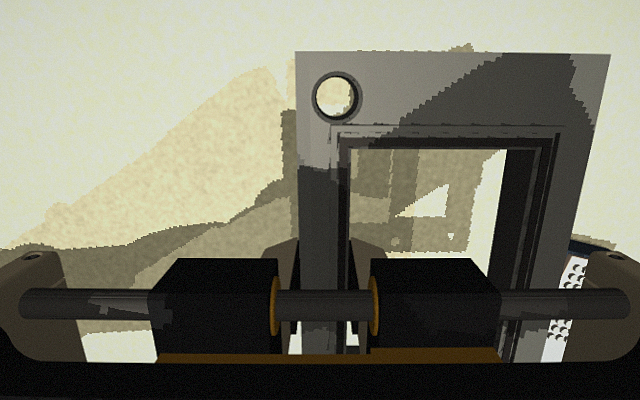

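View pics/h_s.png

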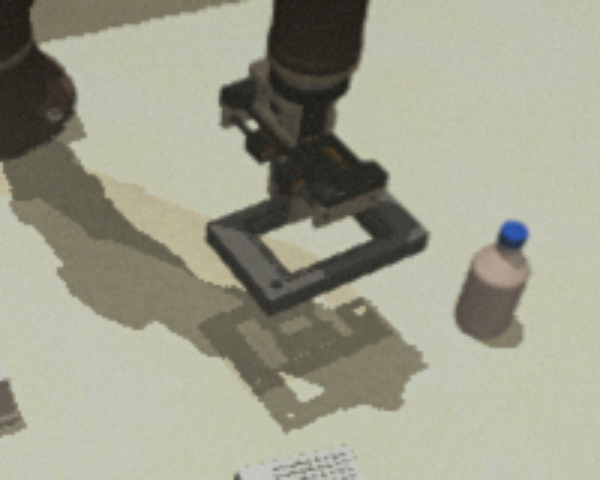

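The collar is held, level by eye. Now to check its pose in the hand with an overlay.

Run:
```python
from h import *
import pickle
p,s=pickle.load(open("h.pkl","rb"))
a=np.arctan2(.1622,.9868);c,si=np.cos(a),np.sin(a)
T=np.array([.4932,.2178,.1649]) # approx at shot
dx,dy=.049,.0  # in tool frame
# lateral offset from bench estimate
d=np.array([.541,.2255])-[.4932,.218];print(np.degrees(a), d@[c,si], d@[-si,c])
lat=d@[-si,c]
C=T[:2]+.049*np.array([c,si])+lat*np.array([-si,c])
pose=(*C,a);print(pose)
draw(p,pose,COL(.1649-.0048),"pics/h2.png",(280,30,640,270),2.2)
```

```text
9.334224015840897 0.04838353018989881 -0.0003521453721850482
(np.float64(0.5416083071400541), np.float64(0.22539998724981433), np.float64(0.162912942195151))
```

View pics/h2.png

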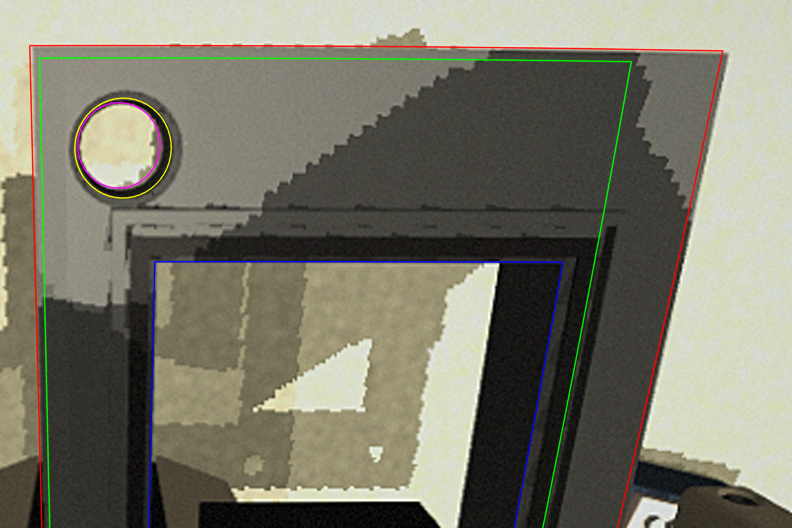

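The in-hand model matches to under 1 mm and the collar is level. Carrying it to above the manifold, target TCP (0.4238, -0.2190), yaw 2.95°.

{"api": "servo_tool", "payload": {
  "plan": [
    [[-0.4, -2, 0], [0, 0, -0.5]],
    [[-1, -6, 0], [0, 0, -1]],
    [[-1.6, -10.5, 0], [0, 0, -2]],
    [[-2.4, -15, 0], [0, 0, -3]],
    [[-3.2, -19.5, 0], [0, 0, -4]],
    [[-4, -24, 0], [0, 0, -5]],
    [[-4.6, -28.5, 0], [0, 0, -5.5]],
    [[-5.4, -33, 0], [0, 0, -6]],
    [[-6.2, -37.5, 0], [0, 0, -6.4]],
    [[-6.6, -41, 0], [0, 0, -6.4]],
    [[-6.9, -43.2, 0], [0, 0, -6.4]],
    [[-6.9, -43.6, 0], [0, 0, -6.4]]
  ]
}}

```text
clock: 9.3
position: [0.4218, -0.2216, 0.1626]
ee_rot: [1.175, 1.232, -1.176]
force: [-1.1, 0.3, -2.5]
width: 0.241
```

```bash
cat > st.py <<'E'
from cell import arm
from h import *
o=arm.observe();p=o["position"];M=R.from_rotvec(o["ee_rot"]).as_matrix()
y=np.degrees(np.arctan2(M[1,1],M[0,1]))
print(o["clock"],"pos",p.round(4),"yaw",y.round(2),"tilt",M[:,0].round(4),"yz",M[2,1].round(4),"F",o["force"].round(1),"T",o["ft_torque"].round(2),"w",o["width"])
E
python3 st.py
```

```text
9.3 pos [ 0.4218 -0.2216  0.1626] yaw 2.66 tilt [-1.3e-03  6.0e-04 -1.0e+00] yz -0.0013 F [-1.1  0.3 -2.5] T [-0.06 -0.02 -0.06] w 0.24134051976741147
```

{"api": "servo_tool", "payload": {
  "plan": [
    [[0.2, 0.25, -1], [0, 0, 0.3]],
    [[0.2, 0.25, -3], [0, 0, 0.3]],
    [[0.2, 0.25, -4], [0, 0, 0.3]],
    [[0.2, 0.25, -4], [0, 0, 0.3]],
    [[0.2, 0.25, -4], [0, 0, 0.3]],
    [[0.2, 0.25, -4], [0, 0, 0.3]]
  ]
}}

```text
clock: 9.9
position: [0.4244, -0.2187, 0.1231]
ee_rot: [1.17, 1.234, -1.171]
force: [-0.0, -0.0, -2.6]
width: 0.235
```

```bash
python3 st.py
python3 - <<'E'
from cell import arm
from h import *
import pickle
o=arm.observe();p=arm.get_image("wrist");s=arm.get_image("scene");t=arm.get_image("top");pickle.dump((p,s,t,o),open("i.pkl","wb"))
P=o["position"];M=R.from_rotvec(o["ee_rot"]).as_matrix();a=np.arctan2(M[1,1],M[0,1]);c,si=np.cos(a),np.sin(a)
C=P[:2]+.0493*np.array([c,si])-.0003*np.array([-si,c]);print(C)
draw(p,(*C,a),COL(P[2]-.0048),"pics/i1.png",(270,20,590,240),2.2)
draw(p,(.473,-.2168,np.radians(2.95)),MAN,"pics/i2.png",(300,40,420,150),5)
cv2.imwrite("pics/i_s.png",cv2.resize(s["frame"][130:230,180:310],None,fx=5,fy=5,interpolation=cv2.INTER_CUBIC))
E
```

```text
9.9 pos [ 0.4244 -0.2187  0.1231] yaw 3.01 tilt [-5.e-04  3.e-04 -1.e+00] yz -0.0004 F [-0.  -0.  -2.6] T [-0.04 -0.06 -0.06] w 0.2354547659546104
[ 0.47365714 -0.21646245]
```

View pics/i1.png

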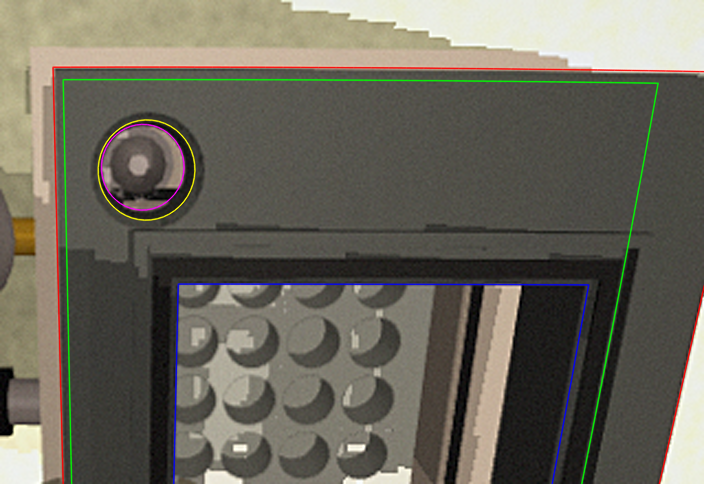

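View pics/i2.png

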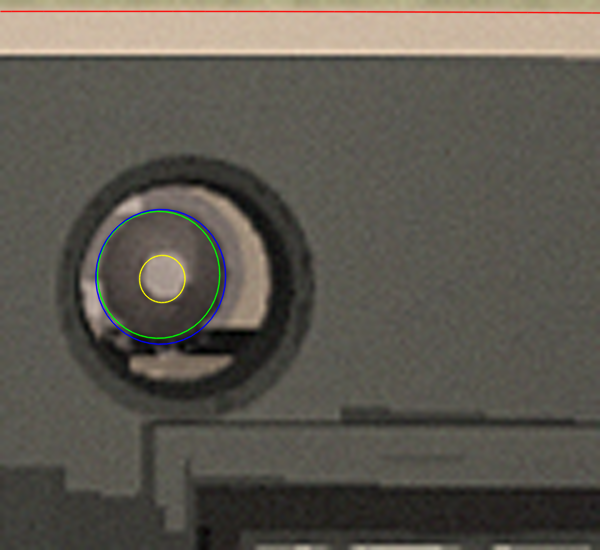

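View pics/i_s.png

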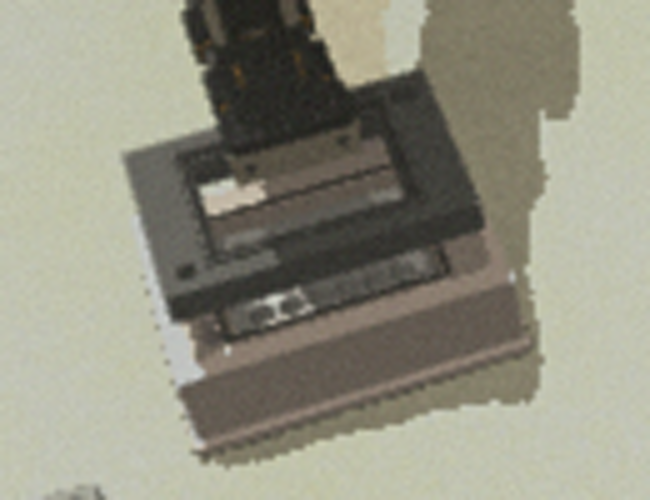

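The thick pin shows inside the large hole and the model fits it exactly. Before lowering, I'll check the manifold yaw at the thin pin with the refined pose.

Run:
```python
from h import *
import pickle
p=pickle.load(open("d.pkl","rb"));c=pickle.load(open("c.pkl","rb"));b=pickle.load(open("b.pkl","rb"))
po=(.473,-.2168,np.radians(2.95))
L=[]
for q,box in [(p,(330,210,390,260)),(c,(355,40,415,90)),(b,(350,140,410,190))]:
    draw(q,po,MAN,"pics/t.png",box,5);u=cv2.imread("pics/t.png");draw(q,po,[],"pics/t.png",box,5);L.append(np.vstack([u,cv2.imread("pics/t.png")]))
im=np.hstack(L);print(im.shape);cv2.imwrite("pics/j.png",cv2.resize(im,None,fx=.88,fy=.88))
```

```text
(500, 900, 3)
```

View pics/j.png

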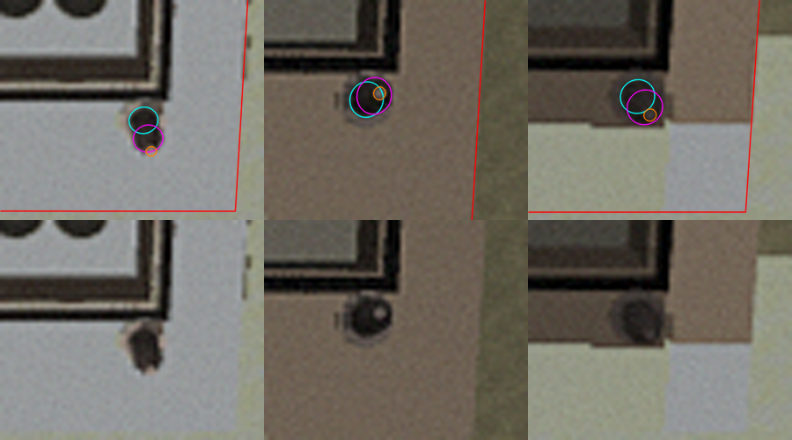

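The thin pin agrees to about 0.5 mm in three views. Applying the 0.6 mm correction and lowering in stages.

{"api": "servo_tool", "payload": {
  "plan": [
    [[-0.06, -0.03, -0.5], [0, 0, -0.05]],
    [[-0.06, -0.03, -1], [0, 0, -0.05]],
    [[-0.06, -0.03, -1.5], [0, 0, -0.05]],
    [[-0.06, -0.03, -2], [0, 0, -0.05]],
    [[-0.06, -0.03, -2.3], [0, 0, -0.05]],
    [[-0.06, -0.03, -2.3], [0, 0, -0.05]],
    [[-0.06, -0.03, -2.3], [0, 0, -0.05]]
  ]
}}

```text
clock: 10.75
position: [0.4236, -0.2194, 0.1001]
ee_rot: [1.171, 1.233, -1.172]
force: [-0.1, 0.7, -2.3]
width: 0.235
```

```bash
python3 st.py
python3 - <<'E'
from cell import arm
from h import *
import pickle
o=arm.observe();p=arm.get_image("wrist")
draw(p,(.473,-.2168,np.radians(2.95)),MAN[1:],"pics/k.png",(290,40,410,150),5)
E
```

```text
10.75 pos [ 0.4236 -0.2194  0.1001] yaw 2.92 tilt [-5.e-04  2.e-04 -1.e+00] yz -0.0005 F [-0.1  0.7 -2.3] T [-0.01  0.02  0.  ] w 0.23511042086391737
```

View pics/k.png

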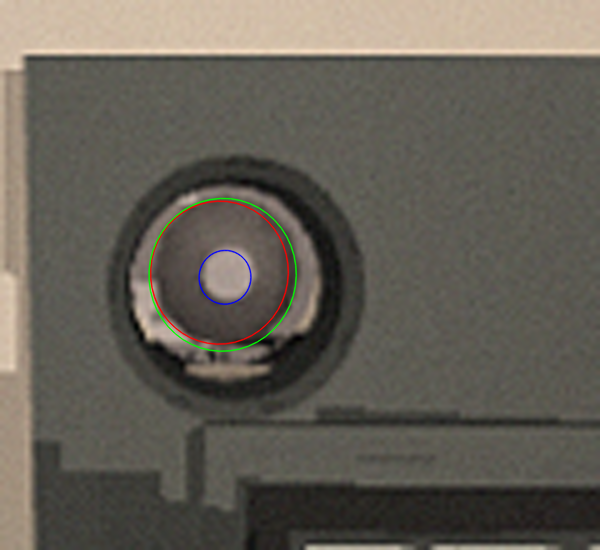

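Pin centred in the hole to about 0.5 mm. Lowering further.

{"api": "servo_tool", "payload": {
  "plan": [
    [[0, 0, -0.3], [0, 0, 0]],
    [[0, 0, -0.6], [0, 0, 0]],
    [[0, 0, -0.9], [0, 0, 0]],
    [[0, 0, -1.2], [0, 0, 0]],
    [[0, 0, -1.2], [0, 0, 0]],
    [[0, 0, -1.2], [0, 0, 0]]
  ]
}}

```text
clock: 11.4
position: [0.4237, -0.2194, 0.0882]
ee_rot: [1.171, 1.233, -1.172]
force: [-0.2, -0.0, -2.7]
width: 0.236
```

```bash
python3 st.py
```

```text
11.4 pos [ 0.4237 -0.2194  0.0882] yaw 2.92 tilt [-4.e-04  1.e-04 -1.e+00] yz -0.0004 F [-0.2 -0.  -2.7] T [-0.01  0.01  0.05] w 0.2361625751713242
```

Both pins are now past their tapers with no contact force. Going down to the rim.

{"api": "servo_tool", "payload": {
  "plan": [
    [[0, 0, -0.2], [0, 0, 0]],
    [[0, 0, -0.4], [0, 0, 0]],
    [[0, 0, -0.6], [0, 0, 0]],
    [[0, 0, -0.8], [0, 0, 0]],
    [[0, 0, -0.85], [0, 0, 0]],
    [[0, 0, -0.85], [0, 0, 0]],
    [[0, 0, -0.85], [0, 0, 0]]
  ]
}}

```text
clock: 12.1
position: [0.4236, -0.2194, 0.0798]
ee_rot: [1.171, 1.233, -1.172]
force: [-1.9, 0.5, 2.2]
width: 0.241
```

```bash
python3 st.py
```

```text
12.1 pos [ 0.4236 -0.2194  0.0798] yaw 2.92 tilt [-4.e-04  0.e+00 -1.e+00] yz -0.0004 F [-1.9  0.5  2.2] T [0.15 0.14 0.01] w 0.24077792853510308
```

Contact comes at the expected height. A small extra press will seat it.

{"api": "servo_tool", "payload": {
  "plan": [
    [[0, 0, -0.05], [0, 0, 0]],
    [[0, 0, -0.05], [0, 0, 0]],
    [[0, 0, -0.05], [0, 0, 0]],
    [[0, 0, -0.05], [0, 0, 0]]
  ]
}}

```text
clock: 12.5
position: [0.4236, -0.2194, 0.0797]
ee_rot: [1.171, 1.233, -1.172]
force: [-3.9, 2.0, 8.5]
width: 0.235
```

```bash
python3 st.py
python3 - <<'E'
from cell import arm
from h import *
import pickle
p=arm.get_image("wrist");s=arm.get_image("scene")
po=(.473,-.2168,np.radians(2.95))
draw(p,po,COL(.075),"pics/l1.png",(270,20,590,240),2.2)
draw(s,po,COL(.075)[:3],"pics/l2.png",(180,130,310,230),5)
E
```

```text
12.5 pos [ 0.4236 -0.2194  0.0797] yaw 2.92 tilt [-3.e-04 -3.e-04 -1.e+00] yz -0.0003 F [-3.9  2.   8.5] T [ 0.3   0.54 -0.  ] w 0.2350214108007856
```

View pics/l1.png

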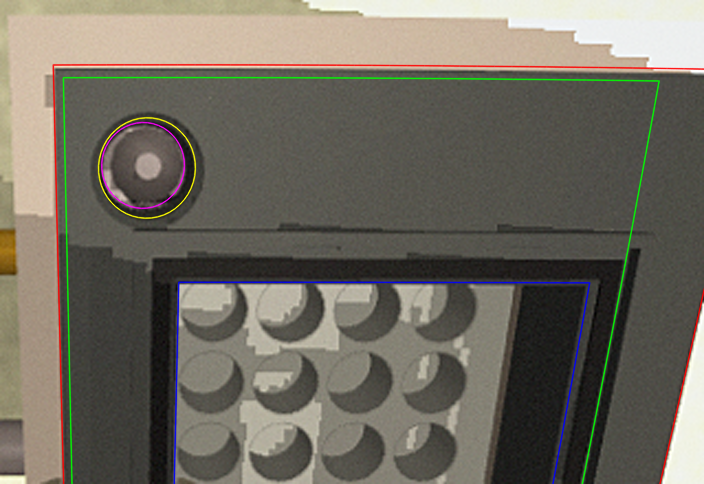

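View pics/l2.png

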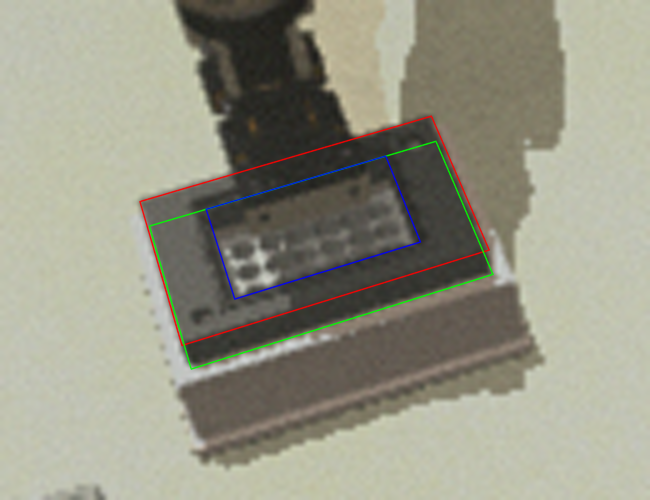

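It's fully down: both overlays match a collar on the rim, with +8.5 N of bearing force. Releasing.

{"api": "servo_tool", "payload": {
  "plan": [
    [[0, 0, 0], [0, 0, 0]],
    [[0, 0, 0], [0, 0, 0]],
    [[0, 0, 0], [0, 0, 0]],
    [[0, 0, 0], [0, 0, 0]],
    [[0, 0, 0], [0, 0, 0]],
    [[0, 0, 0], [0, 0, 0]],
    [[0, 0, 0], [0, 0, 0]]
  ],
  "grip": 0.55
}}

```text
clock: 13.3
position: [0.4236, -0.2194, 0.0797]
ee_rot: [1.171, 1.233, -1.172]
force: [1.1, -0.5, 0.2]
width: 0.548
```

{"api": "servo_tool", "payload": {
  "plan": [
    [[0, 0, 1], [0, 0, 0]],
    [[0, 0, 3], [0, 0, 0]],
    [[0, 0, 6], [0, 0, 0]],
    [[0, 0, 10], [0, 0, 0]],
    [[0, 0, 14], [0, 0, 0]],
    [[0, 0, 18], [0, 0, 0]],
    [[0, 2, 20], [0, 0, 0]],
    [[2, 4, 22], [0, 0, 0]],
    [[4, 4, 22], [0, 0, 0]],
    [[4, 4, 22], [0, 0, 0]],
    [[4, 4, 22], [0, 0, 0]]
  ]
}}

```text
clock: 14.4
position: [0.4632, -0.1793, 0.2998]
ee_rot: [1.171, 1.234, -1.172]
force: [-0.1, -0.5, 0.7]
width: 0.547
```

```bash
python3 st.py
python3 - <<'E'
from cell import arm
from h import *
p=arm.get_image("wrist");s=arm.get_image("scene")
po=(.473,-.2168,np.radians(2.95))
cv2.imwrite("pics/m0.png",p["frame"])
draw(p,po,COL(.075)+[rect(.071,.106,.075)],"pics/m1.png",(200,50,440,250),3)
draw(s,po,COL(.075)[:3],"pics/m2.png",(180,130,310,230),5)
E
```

```text
14.4 pos [ 0.4632 -0.1793  0.2998] yaw 2.95 tilt [-9.e-04 -0.e+00 -1.e+00] yz -0.0009 F [-0.1 -0.5  0.7] T [-0.03 -0.03  0.02] w 0.5468905009212652
```

View pics/m1.png

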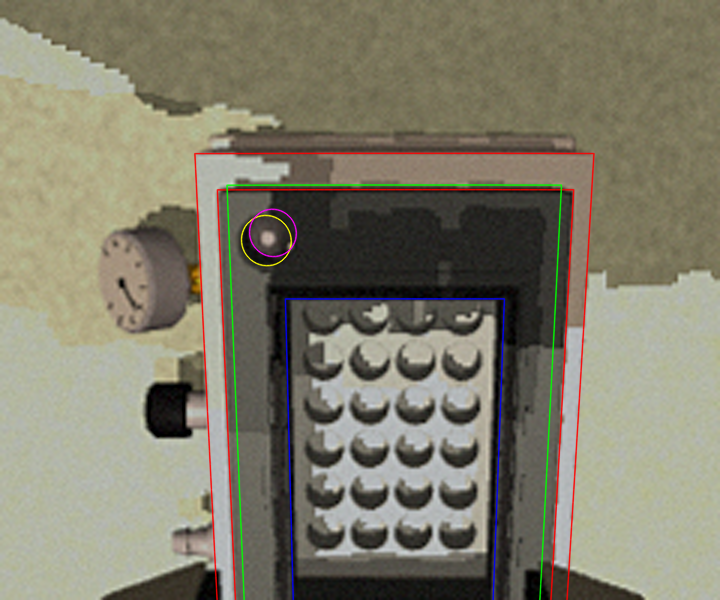

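View pics/m2.png

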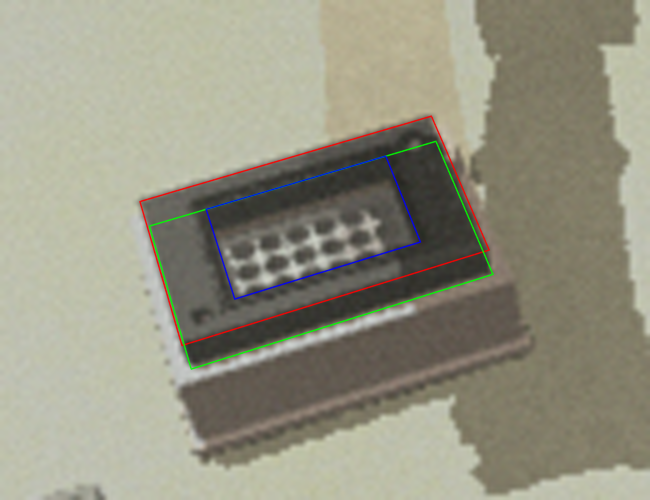

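After release the collar still matches the seated model in both views, with the thick pin's tip in the large hole at (267,238). The gripper is clear, so I'm handing in.

```bash
python3 -c "
from cell import arm
print(arm.sign_off())"
```

```text
the job is handed in; nothing more can be done
None
```

The collar is fitted on the manifold and handed in at about 14.5 s. I gripped it across its -x long bar, lowered it level over both pins and pressed it onto the rim. I then let go and backed the gripper 22 cm up.

- **Fit:** The grey frame met resistance at the expected rim height (TCP z 0.0797 m against 0.0798 m predicted). A small extra press read 8.5 N, and tilt stayed under 0.1°.
- **After release:** The wrist and scene views still matched a fully seated collar to about a millimetre, with the thick pin showing in the large hole.
- **Less certain:** After release the wrist view did not show the small hole. In the scene view it was only a dark spot, so I did not see the thin pin inside it. The height, the level and the lack of side force on the way down support it being seated there too.
- **Bystanders:** I never went near the other items on the bench, but did not re-measure them at the end.

None of the checks failed. My first camera move over the manifold went the wrong way along y and was corrected, at a cost of about a second.

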